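# Ease the long tube out of the microscope accessory case

### The job

Pull the long plain tube, the one that sticks up highest, out of its tight foam cutout in the microscope accessory case, and stand it upright on the round rubber pad, wholly on the pad. Leave the other two tubes seated in the case, and do not drop the long tube: let go of it only when it stands on the pad.

Things in the scene. Friction and masses are not known exactly. Their poses are not given: they have to be found in the camera images.
- long_tube: The tube to move: plain straight aluminium cylinder, 26 mm in diameter, 100 mm long, 0.1 to 0.2 kg, two thin dark rings, dark lens disc on top. Origin: centre of its lower end, z up its axis; y starts along the row of cutouts. 55 mm of it is sunk in the foam, 45 mm stands above the case top. 10 to 20 N upwards frees it; small twists while pulling do no harm. Gripped across x, it clears the rest.
- flared_eyepiece: A neighbour, to stay in the case: 83 mm long, 26 mm in diameter with a flared top of 42 mm, standing 28 mm above the case top. Origin: centre of its lower end, z up. The case is black with dark foam, fixed to the table, 132 mm by 282 mm, flat top 70 mm above the table; its three cutouts lie in a row 80 mm apart along its length, floor 15 mm up, and any tube may be in any of them.
- stepped_tube: A neighbour, to stay in the case: 83 mm long, 26 mm in diameter, stepping down to a thin 16 mm neck, standing 28 mm above the case top. Origin: centre of its lower end, z up; x points across the row of cutouts, towards the case's lid, which lies open flat on the table, 22 mm high, from 72 to 198 mm beyond the row. Springy foam cheeks press each tube along x.
- pad: A round flat black rubber pad, 100 mm in diameter and 6 mm thick, fixed to the table beside the case, on one side or the other. Origin: centre of its underside on the table; z up, its top at z = 6 mm. A small bottle, 75 mm high, and a shallow glass dish stand behind it (farther from the robot), 110 mm or more from its centre to theirs.
There are look-alikes about, which are no part of the job. What is shaped like the stepped_tube but purple is not meant.

How it is judged:
By the outcome, as a careful person would: the job done as asked, in the order asked, and still so for the second after the job is handed in, with the robot touching nothing.
It also fails if it takes over 48 s, if anything falls off the work surface, if the arm or the gripper's body presses on something with over 40 N, if the wrist force passes 120 N, or if a joint passes its speed limit or range.

### The arm

A 6-joint arm with a two-finger parallel gripper is mounted at the origin on the work surface. World frame = base frame: x ahead of the robot, y to its left, z up, the work surface at z = 0. Lengths are in mm, angles in degrees, forces in N, time in s.
With the tool pointing down it reaches from about 300 to 850 mm from the base axis. Payload 4.2 kg.
Tool frame: the origin (TCP) lies between the finger pads; the fingertips stand 22 mm ahead of it and the grasp point (between the pads) lies 3 mm ahead of it; z points along the fingers, y is the direction in which the jaws open and shut (so a half turn about z gives the same grasp; the last joint's range is limited). The gripper opens to 91 mm and grips with 3 to 60 N. Pads are 32 mm wide; open, the fingers measure 118 mm over their backs; the gripper's body (76 mm by 178 mm) begins 60 mm behind the grasp point.
Start: joints at [75.401, 18.312, 89.639, -0, 72.044, -1.146], TCP at [133.774, 559.237, 235.976] pointing down, gripper open.
Joint ranges: [-177.97, 177.97], [-48.28, 115.42], [12.27, 149.76], [-77.06, 257.06], [2.81, 150.46], [-146.56, 146.56]. Speed limits (degrees/s): [147.25, 147.25, 180, 180, 180, 180].

### API

Orientations are given as [roll, pitch, yaw] about the fixed x, y, z axes, in that order (R = Rz(yaw) Ry(pitch) Rx(roll)).
In Python, from workcell import * gives the robot as it stands.
- The arm moves only by the shell command python3 -m jog 'ROWS' [OPENING] [FORCE]. ROWS is text: rows parted by semicolons, each of 6 numbers parted by spaces: the shift along the tool's x, y, z in units of 0.5 m (1.0 is 0.5 m), then the turn, a rotation vector about the tool's x, y, z in units of pi/2 rad (1.0 is pi/2 rad). A call has 1 to 20 rows; each row is the pose to reach, as a shift and turn from the pose measured when the call began, along the tool's axes at that moment; what a row does not reach only later rows make up. A row lasts 1/12 s, in which the tool goes at most 41.7 mm and 7.16 degrees, less where a joint would pass 70% of its speed; a pose out of reach is approached as far as the arm can. A call with a number of a shift or a turn outside -1 to 1 is refused whole. A call with a gripper value outside its range is refused whole. OPENING is the opening, from -1 (shut) to 1 (fully open), set as the call begins (- or left out, the last holds). The fingers move at their own pace and stop on an object; FORCE is the grip in N (left out, the last holds). Time passes only in rows, so rows that repeat a pose let the fingers close. It gives the time, the measured TCP pose, the force and the opening at its end, in the units of the state.
- state(): the state, without advancing time (a new reading comes with each control period).
- grab_frame(name): name is "side" or "top" or "wrist"; returns the picture (480x640x3 uint8, red, green, blue); there is no depth.
- calibration(name): a dict with "mtx" (3x3 intrinsics, pixels), "distortion" ([k1, k2, p1, p2, k3] as OpenCV has them; the pictures are not rectified), "rvec" (rotation vector, rad) and "tvec" (3), from world to camera coordinates, as OpenCV has them. Camera axes: x right, y down, z forward; pixel columns grow to the right and rows downward; lengths in mm; the calibration is good to about 2 mm. A picture is of the moment at which its call begins: read the wrist's pose just before it. calibration takes no time and is no camera call; for the wrist camera it gives the pose at the moment of the call.
- job_done(): hands the job in, once; it reports no verdict.
Trained networks look in the newest picture that a camera, given by its name, has taken for a name from the list of things; names that differ only in an ending like _2 or _b are one class to them, and where a whole thing is asked for, a point or a joint stands for the part that bears it (a point fixed in the world has none). Each returns a list of dicts, best first, with "confidence" (0 to 1); they miss things now and then, are a little off and sometimes report something else, mostly with a low value. They report only what shows in the picture. A call takes as long as a camera call. They do not tell look-alikes from the thing itself.
- spot_in(query, camera): "rect" ([left, top, right, bottom] in pixels, round what is visible of it).
- tip_of(query, camera): "location" ([column, row] in pixels: a listed point, or the origin of a listed thing).
The state is a dict: "time_s": time; "qpos": joint angles; "qvel": joint speeds; "effort": joint torques, N m; "ee_pos": TCP position; "ee_rot": TCP orientation; "force": force on the tool from outside, world axes, zero at the start; "torque": the same for the moment, N m; "gripper_width": finger opening in mm.
Only numpy, scipy, OpenCV 4.12 (cv2) and the standard library are available. Lean on these libraries where they do the work, as an engineer would, in place of code of your own. Each camera call takes 0.05 s, during which the arm holds its last target. There are 200 camera calls.

## Working session

There is one attempt and no reset: what is moved stays moved. The work goes in short steps, Python scripts to look and compute and a shell command to move; the robot and the scene stay as the last step left them, time stands still between calls to the robot, and variables do not carry over. Pictures are saved under pics/ and viewed, about 8 in all and at most 12, crops included, and the job is handed in when it is done.

```bash
mkdir -p pics; cat > h.py <<'E'
from workcell import *
import numpy as np, cv2
def snap(c,n=None):
    f=grab_frame(c)
    if n: cv2.imwrite('pics/'+n,cv2.cvtColor(f,cv2.COLOR_RGB2BGR))
    return f
def ray(c,px):
    k=calibration(c);R=cv2.Rodrigues(np.array(k['rvec'],float))[0];t=np.array(k['tvec'],float).ravel()
    u=cv2.undistortPoints(np.array([[px]],float),np.array(k['mtx']),np.array(k['distortion']))[0,0]
    return -R.T@t,R.T@np.array([u[0],u[1],1])
def atz(c,px,z):
    o,d=ray(c,px);return o+d*(z-o[2])/d[2]
def proj(c,P):
    k=calibration(c);return cv2.projectPoints(np.array(P,float).reshape(-1,3),np.array(k['rvec'],float),np.array(k['tvec'],float),np.array(k['mtx']),np.array(k['distortion']))[0][:,0]
E
python3 - <<'E'
from h import *
s=state();print(s['time_s'],s['ee_pos'],s['ee_rot'],s['gripper_width'],s['force'])
a=snap('side');b=snap('top')
cv2.imwrite('pics/a.png',cv2.cvtColor(np.vstack([cv2.resize(a,(400,300)),cv2.resize(b,(400,300))]),4))
cv2.imwrite('pics/side.png',cv2.cvtColor(a,4));cv2.imwrite('pics/top.png',cv2.cvtColor(b,4))
for c in('side','top'):
  o,_=ray(c,(320,240));print(c,o)
  for q in('long_tube','flared_eyepiece','stepped_tube','pad'):
    print(c,q,[(np.round(r['rect']),round(r['confidence'],2)) for r in spot_in(q,c)][:4],[(np.round(r['location']),round(r['confidence'],2)) for r in tip_of(q,c)][:4])
E
```

```text
0.0 [133.64695481 558.76918702 235.11275684] [-1.79897430e+02 -2.75956563e-03  1.66547449e+02] 91.50877438442774 [0.70182276 0.03989503 0.34159967]
side [ 174.77215252 -579.1893195   615.67412893]
side long_tube [(array([414., 299., 436., 338.]), 0.57)] [(array([420., 349.]), 0.96)]
side flared_eyepiece [(array([372., 273., 403., 305.]), 0.87)] [(array([380., 318.]), 0.84)]
side stepped_tube [(array([279., 305., 298., 349.]), 0.94), (array([340., 251., 357., 274.]), 0.63)] [(array([289., 341.]), 0.97)]
side pad [(array([300., 176., 344., 200.]), 0.66)] [(array([322., 188.]), 0.86)]
top [339.83168798   8.50361562 808.41397458]
top long_tube [(array([477., 209., 503., 233.]), 0.73)] [(array([474., 230.]), 0.93)]
top flared_eyepiece [(array([428., 218., 454., 241.]), 0.68)] [(array([427., 238.]), 0.86)]
top stepped_tube [(array([408., 320., 425., 335.]), 0.72), (array([381., 234., 399., 253.]), 0.65)] [(array([414., 327.]), 0.79), (array([383., 248.]), 0.55)]
top pad [(array([185., 158., 244., 215.]), 0.66)] [(array([213., 191.]), 0.55)]
```

View pics/side.png

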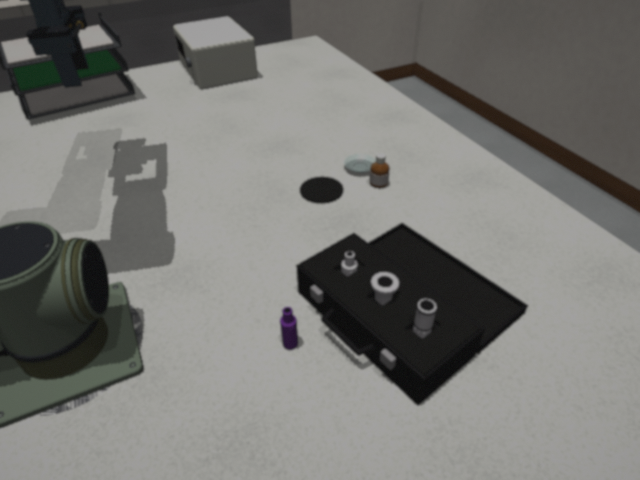

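View pics/top.png

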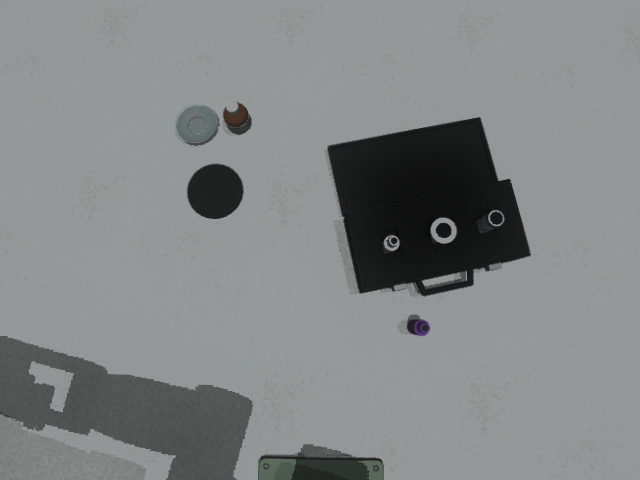

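Side view: long tube at (426,315), flared one at (385,287), stepped at (349,263), purple look-alike at (289,330). Top view: long tube's lens at (496,218), flared at (443,230), stepped at (391,242), purple at (420,327), pad at (215,191). The tallest plain silver tube is the rightmost one in both views.

```bash
python3 - <<'E'
from h import *
f=cv2.imread('pics/top.png');g=cv2.imread('pics/side.png')
A=cv2.resize(f[170:290,350:510],(640,480),interpolation=3);B=cv2.resize(g[230:350,320:480],(640,480),interpolation=3)
cv2.imwrite('pics/crop.png',cv2.resize(np.hstack([A,B]),(800,300)))
for n,p,z in(('long',(496,218),115),('fl',(443,230),98),('st',(392,242.5),98),('pad',(215.3,191.3),6)):print(n,atz('top',p,z))
print('side long',atz('side',(427,303.5),115),'pad',atz('side',(321.5,189),6))
for p in((345,218),(360,293),(530,255),(510,180)):print(atz('top',p,70))
E
```

```text
long [ 491.90871818 -260.08093515  115.        ]
fl [ 474.2359516  -181.46296826   98.        ]
st [ 452.64022335 -101.64211614   98.        ]
pad [551.48916627 196.95071389   6.        ]
side long [ 491.701181  -256.3939812  115.       ] pad [550.12584626 196.7787089    6.        ]
[495.19355975 -30.04623446  70.        ]
[375.46286701 -55.54801371  70.        ]
[ 441.96712581 -332.32954645   70.        ]
[ 567.12628659 -304.23379007   70.        ]
```

View pics/crop.png

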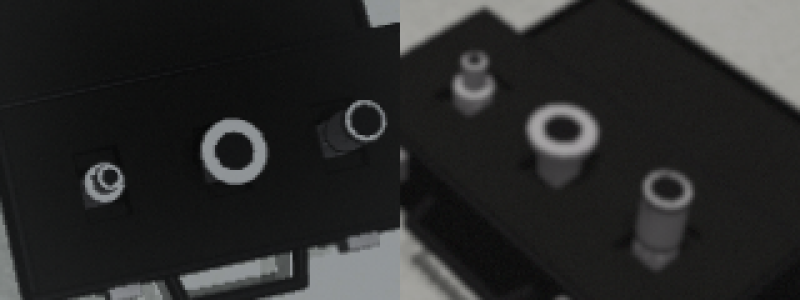

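The crop confirms it: the rightmost tube is the tall, plain, straight one. I grip across the row, which means yaw about 104°. The move starts with a transit.

```bash
python3 -m jog '-0.8 -0.876 0 0 0 0.694;-0.8 -0.876 0 0 0 0.694;-0.8 -0.876 0 0 0 0.694;-0.8 -0.876 0 0 0 0.694;-0.8 -0.876 0 0 0 0.694;-0.8 -0.876 0 0 0 0.694;-0.8 -0.876 0 0 0 0.694;-0.8 -0.876 0 0 0 0.694;-0.8 -0.876 0 0 0 0.694;-0.8 -0.876 0 0 0 0.694;-0.8 -0.876 0 0 0 0.694;-0.8 -0.876 0 0 0 0.694;-0.8 -0.876 0 0 0 0.694;-0.8 -0.876 0 0 0 0.694;-0.8 -0.876 0 0 0 0.694;-0.8 -0.876 0 0 0 0.694;-0.8 -0.876 0 0 0 0.694;-0.8 -0.876 0 0 0 0.694' 1
cat > d.py <<'E'
import sys
from h import *
from scipy.spatial.transform import Rotation as Ro
# target x y z yaw -> shift/turn in units of jog
x,y,z,w=map(float,sys.argv[1:5]);s=state()
R=Ro.from_euler('xyz',s['ee_rot'],degrees=True);T=Ro.from_euler('xyz',[180,0,w],degrees=True)
d=np.array([x,y,z])-s['ee_pos']
print(round(s['time_s'],2),np.round(s['ee_pos'],1),np.round(s['ee_rot'],2),np.round(s['force'],1),s['gripper_width'])
print(np.round(R.inv().apply(d)/500,4),np.round((R.inv()*T).as_rotvec()/(np.pi/2),4),'rows',np.linalg.norm(d)/41.7)
E
python3 d.py 492 -258 200 104
```

```text
time_s: 2.4
ee_pos: [420.2, 41.1, 235.9]
ee_rot: [-180.0, -0.0, 104.1]
force: [0.3, 0.5, -0.0]
gripper_width: 91.4
2.4 [420.2  41.1 235.9] [-1.7997e+02 -5.0000e-02  1.0414e+02] [ 0.3  0.5 -0. ] 91.39011873941942
[-0.6153 -0.0068  0.0712] [-0.0003 -0.0005  0.0015] rows 7.427620220084662
```

```bash
python3 -m jog '-0.615 -0.007 0.07 0 0 0;-0.615 -0.007 0.07 0 0 0;-0.615 -0.007 0.07 0 0 0;-0.615 -0.007 0.07 0 0 0;-0.615 -0.007 0.07 0 0 0;-0.615 -0.007 0.07 0 0 0;-0.615 -0.007 0.07 0 0 0;-0.615 -0.007 0.07 0 0 0;-0.615 -0.007 0.07 0 0 0;-0.615 -0.007 0.07 0 0 0;-0.615 -0.007 0.07 0 0 0'
python3 - <<'E'
from h import *
snap('wrist','w1.png');s=state();print(s['ee_pos'],s['ee_rot'],ray('wrist',(320,240)))
for q in('long_tube','flared_eyepiece','stepped_tube'):print(q,[(np.round(r['rect']),round(r['confidence'],2)) for r in spot_in(q,'wrist')],[(np.round(r['location']),round(r['confidence'],2)) for r in tip_of(q,'wrist')])
print(proj('wrist',[[492,-258,115],[492,-258,70]]))
E
```

```text
time_s: 3.32
ee_pos: [491.8, -255.6, 200.7]
ee_rot: [-180.0, -0.1, 104.3]
force: [-0.5, 0.1, -0.3]
gripper_width: 91.2
[ 491.81552652 -255.60487105  200.90776549] [-1.79973268e+02 -9.02913030e-02  1.04276906e+02] (array([ 474.27255234, -189.1448289 ,  349.81293059]), array([ 0.05111438, -0.23770617, -0.9700344 ]))
long_tube [(array([299., 221., 342., 280.]), 0.56)] [(array([319., 228.]), 0.95)]
flared_eyepiece [(array([286.,  83., 360., 158.]), 0.63)] [(array([324., 124.]), 0.64)]
stepped_tube [(array([ 64.,   0., 153.,  56.]), 0.89), (array([309.,   0., 346.,   8.]), 0.63)] [(array([326.,   4.]), 0.87), (array([139.,  38.]), 0.74)]
[[324.57758941 257.63199737]
 [324.42451617 239.04532185]]
```

View pics/w1.png

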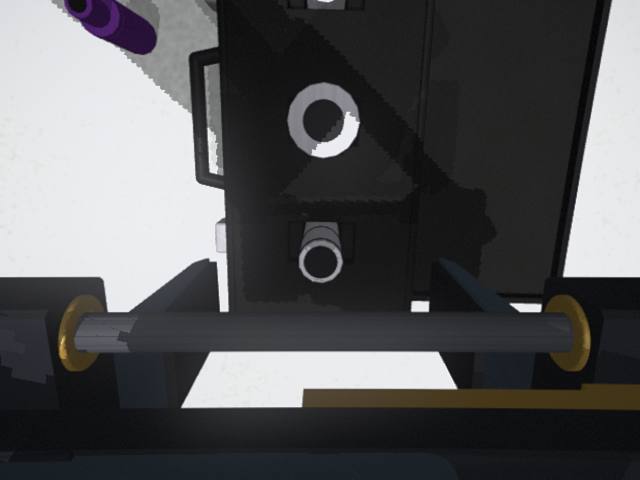

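Wrist view: tube's top ring centred at (320.5,261.5), flared ring at (323.5,121), both close to the prediction.

```bash
python3 - <<'E'
from h import *
a=atz('wrist',(320.5,261.5),115);b=atz('wrist',(323.5,120.5),98);print(a,b,np.degrees(np.arctan2(*(b-a)[1::-1])))
E
python3 d.py 490 -262 101 104
```

```text
[ 490.25955389 -260.87730396  115.        ] [ 472.41994623 -182.89238232   98.        ] 102.88511333802724
3.67 [ 491.9 -257.1  200.9] [-1.7999e+02 -4.0000e-02  1.0420e+02] [-0.6  0.1  0.7] 91.28087250932725
[-0.0086 -0.0061  0.1999] [-0.0001 -0.0004  0.0022] rows 2.399688273712518
```

```bash
python3 -m jog '-0.006 -0.004 0 0 0 0.004;-0.006 -0.004 0.06 0 0 0.004;-0.006 -0.004 0.12 0 0 0.004;-0.006 -0.004 0.16 0 0 0.004;-0.006 -0.004 0.19 0 0 0.004;-0.006 -0.004 0.2 0 0 0.004;-0.006 -0.004 0.2 0 0 0.004;-0.006 -0.004 0.2 0 0 0.004;-0.006 -0.004 0.2 0 0 0.004'
python3 d.py 490.8 -260.3 101 103.5
python3 -m jog '0 0 0 0 0 0;0 0 0 0 0 0;0 0 0 0 0 0;0 0 0 0 0 0;0 0 0 0 0 0;0 0 0 0 0 0;0 0 0 0 0 0;0 0 0 0 0 0;0 0 0 0 0 0;0 0 0 0 0 0;0 0 0 0 0 0;0 0 0 0 0 0' -1 40
python3 d.py 490.8 -260.3 101 103.5
```

```text
time_s: 4.42
ee_pos: [491.5, -261.0, 102.2]
ee_rot: [179.9, 0.1, 103.8]
force: [-0.4, -0.0, 1.5]
gripper_width: 91.2
4.42 [ 491.5 -261.   102.2] [1.7990e+02 6.0000e-02 1.0382e+02] [-0.4 -0.   1.5] 91.20261645467555
[ 0.0017 -0.001   0.0024] [0.0011 0.0007 0.0036] rows 0.037073668612521087
time_s: 5.42
ee_pos: [491.2, -261.0, 102.1]
ee_rot: [179.9, 0.1, 103.8]
force: [-1.6, -0.2, 0.3]
gripper_width: 25.3
5.42 [ 491.2 -261.   102.1] [1.7994e+02 6.0000e-02 1.0384e+02] [-1.6 -0.2  0.3] 25.309711050868685
[ 0.0016 -0.0005  0.0023] [0.0007 0.0006 0.0037] rows 0.03380450787333521
```

Gripped at 25 mm wide. Now a slow pull straight up.

```bash
python3 -m jog '0 0 -0.004 0 0 0;0 0 -0.008 0 0 0;0 0 -0.012 0 0 0;0 0 -0.016 0 0 0;0 0 -0.02 0 0 0;0 0 -0.024 0 0 0;0 0 -0.028 0 0 0;0 0 -0.032 0 0 0;0 0 -0.036 0 0 0;0 0 -0.04 0 0 0' - 45
python3 -m jog '0 0 -0.01 0 0 0;0 0 -0.02 0 0 0;0 0 -0.03 0 0 0;0 0 -0.04 0 0 0;0 0 -0.05 0 0 0;0 0 -0.06 0 0 0;0 0 -0.07 0 0 0;0 0 -0.08 0 0 0;0 0 -0.09 0 0 0;0 0 -0.1 0 0 0;0 0 -0.12 0 0 0;0 0 -0.14 0 0 0;0 0 -0.16 0 0 0;0 0 -0.18 0 0 0;0 0 -0.18 0 0 0;0 0 -0.18 0 0 0'
python3 - <<'E'
from h import *
w=snap('wrist');s=snap('side');print(state())
cv2.imwrite('pics/b.png',cv2.cvtColor(np.hstack([cv2.resize(w,(400,300)),cv2.resize(s[200:380,280:520],(400,300))]),4))
E
```

```text
time_s: 6.25
ee_pos: [490.7, -260.7, 122.2]
ee_rot: [180.0, 0.0, 103.8]
force: [-0.2, 1.1, -17.2]
gripper_width: 25.5
time_s: 7.58
ee_pos: [491.0, -260.8, 213.0]
ee_rot: [179.9, 0.1, 103.8]
force: [-0.1, 0.9, -1.0]
gripper_width: 25.2
{'time_s': 7.6833, 'qpos': array([-2.91693473e+01,  1.75136562e+01,  9.44377190e+01,  8.91677053e-03,
        6.81005185e+01, -4.30065730e+01]), 'qvel': array([ 0.05876532,  0.51255824,  0.4586362 ,  0.08537986, -0.0020925 ,
        0.10348366]), 'effort': array([ 3.01549526e-04, -4.09911597e+01, -2.33321017e+01,  3.16097634e-02,
        6.71812822e-02,  2.09253708e-04]), 'ee_pos': array([ 490.37981812, -260.49775077,  211.74958584]), 'ee_rot': array([-1.79967692e+02, -4.14438057e-02,  1.03833884e+02]), 'force': array([ 0.09752791,  0.2801619 , -1.44877178]), 'torque': array([-0.09478997, -0.02150361,  0.01115092]), 'gripper_width': 24.818470970525308}
```

View pics/b.png

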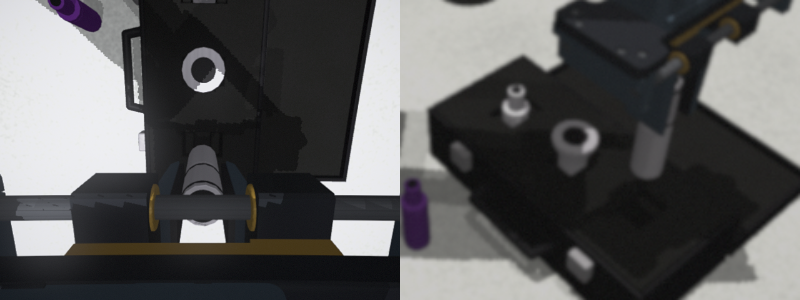

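Side crop: the tube is out, hanging upright in the jaws, and the flared and stepped tubes are still seated. The peak pull was about 17 N, with no slip seen. Next, transit to the pad.

```bash
python3 d.py 551 197 245 103.8
python3 -m jog '0 0 -0.03 0 0 0;0.02 0.008 -0.06 0 0 0;0.06 0.024 -0.066 0 0 0;0.11 0.043 -0.066 0 0 0;0.16 0.063 -0.066 0 0 0;0.21 0.082 -0.066 0 0 0;0.26 0.102 -0.066 0 0 0;0.31 0.122 -0.066 0 0 0;0.36 0.141 -0.066 0 0 0;0.41 0.161 -0.066 0 0 0;0.46 0.181 -0.066 0 0 0;0.51 0.2 -0.066 0 0 0;0.56 0.22 -0.066 0 0 0;0.61 0.239 -0.066 0 0 0;0.66 0.259 -0.066 0 0 0;0.71 0.279 -0.066 0 0 0;0.76 0.298 -0.066 0 0 0;0.81 0.318 -0.066 0 0 0;0.845 0.332 -0.066 0 0 0;0.859 0.337 -0.066 0 0 0'
python3 d.py 551 197 150 103.8
```

```text
7.68 [ 490.4 -260.5  211.7] [-1.7997e+02 -4.0000e-02  1.0383e+02] [ 0.1  0.3 -1.4] 24.818470970525308
[ 0.8595  0.3365 -0.0661] [-0.0004 -0.0005  0.0004] rows 11.095749596238154
time_s: 9.35
ee_pos: [551.2, 199.3, 243.8]
ee_rot: [-179.9, -0.1, 104.0]
force: [0.2, -0.7, -1.5]
gripper_width: 24.8
9.35 [551.2 199.3 243.8] [-1.7989e+02 -9.0000e-02  1.0397e+02] [ 0.2 -0.7 -1.5] 24.81651431518843
[-0.0046 -0.0011  0.1876] [-0.0012 -0.0009  0.0019] rows 2.250559241829815
```

```bash
python3 -m jog '-0.004 -0.001 0.02 0 0 0;-0.004 -0.001 0.06 0 0 0;-0.004 -0.001 0.1 0 0 0;-0.004 -0.001 0.14 0 0 0;-0.004 -0.001 0.18 0 0 0;-0.004 -0.001 0.21 0 0 0;-0.004 -0.001 0.235 0 0 0;-0.004 -0.001 0.25 0 0 0;-0.004 -0.001 0.257 0 0 0;-0.004 -0.001 0.257 0 0 0;-0.004 -0.001 0.257 0 0 0'
python3 - <<'E'
from h import *
w=snap('wrist');s=snap('side');t=snap('top');S=state();print(S['ee_pos'],S['force'])
p=S['ee_pos']
b=[p[0],p[1],p[2]-87];tp=[p[0],p[1],p[2]+13]
for c in('side','wrist'):print(c,proj(c,[b,tp,[551,197,6]]))
r=tip_of('long_tube','side');print(r)
cv2.imwrite('pics/c.png',cv2.cvtColor(np.hstack([cv2.resize(w,(400,300)),cv2.resize(s[130:220,260:380],(400,300),interpolation=cv2.INTER_CUBIC)]),4))
E
```

```text
time_s: 10.27
ee_pos: [551.1, 196.9, 115.6]
ee_rot: [-179.9, -0.1, 103.9]
force: [-0.3, 0.3, -0.5]
gripper_width: 25.2
[551.38897667 197.38201353 116.18738684] [ 0.42403924  0.04100817 -1.39666186]
side [[321.75696952 180.11906185]
 [321.16269885 139.92407693]
 [321.80455488 188.84512403]]
wrist [[324.76750214 255.84051122]
 [325.55540143 334.72746222]
 [323.93438655 246.13925567]]
[{'location': [320.9, 180.2], 'confidence': 0.56}]
```

View pics/c.png

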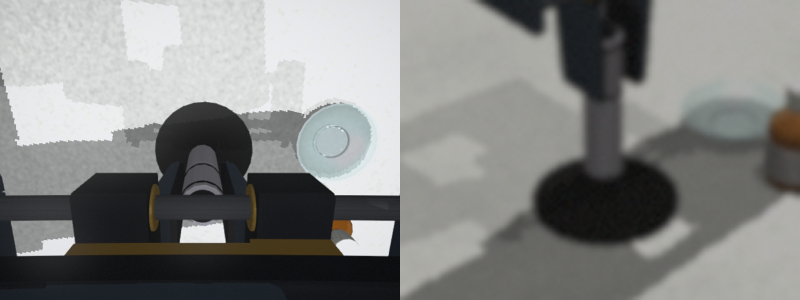

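Wrist and side views: the tube is vertical above the pad centre (side px (321,180)), clear of the dish and bottle. I lower gently until it touches.

```bash
python3 -m jog '0 0 0.01 0 0 0;0 0 0.02 0 0 0;0 0 0.028 0 0 0;0 0 0.034 0 0 0;0 0 0.037 0 0 0;0 0 0.039 0 0 0;0 0 0.039 0 0 0;0 0 0.039 0 0 0'
python3 -m jog '0 0 0.002 0 0 0;0 0 0.003 0 0 0;0 0 0.004 0 0 0;0 0 0.004 0 0 0;0 0 0.004 0 0 0'
```

```text
time_s: 11.13
ee_pos: [551.4, 197.5, 96.7]
ee_rot: [-180.0, -0.1, 104.0]
force: [0.9, 0.5, -1.5]
gripper_width: 25.6
time_s: 11.55
ee_pos: [551.4, 197.5, 94.7]
ee_rot: [-180.0, -0.1, 104.0]
force: [0.9, -0.6, -0.7]
gripper_width: 25.4
```

```bash
python3 -m jog '0 0 0.001 0 0 0;0 0 0.002 0 0 0;0 0 0.002 0 0 0;0 0 0.002 0 0 0'
python3 -m jog '0 0 0.001 0 0 0;0 0 0.002 0 0 0;0 0 0.002 0 0 0;0 0 0.002 0 0 0'
```

```text
time_s: 11.88
ee_pos: [551.4, 197.5, 93.6]
ee_rot: [-180.0, -0.1, 104.0]
force: [-0.0, -0.2, -1.1]
gripper_width: 25.1
time_s: 12.22
ee_pos: [551.5, 197.5, 93.2]
ee_rot: [180.0, -0.1, 104.0]
force: [-0.9, -0.1, 3.7]
gripper_width: 25.4
```

Contact came at the expected height, with about +5 N. Releasing.

```bash
python3 -m jog '0 0 0 0 0 0;0 0 0 0 0 0;0 0 0 0 0 0;0 0 0 0 0 0;0 0 0 0 0 0;0 0 0 0 0 0;0 0 0 0 0 0;0 0 0 0 0 0;0 0 0 0 0 0;0 0 0 0 0 0' 0.3
python3 -m jog '0 0 -0.01 0 0 0;0 0 -0.03 0 0 0;0 0 -0.06 0 0 0;0 0 -0.1 0 0 0;0 0 -0.15 0 0 0;0 0 -0.2 0 0 0;0 0 -0.25 0 0 0;0 0 -0.28 0 0 0;0 0 -0.3 0 0 0;0 0 -0.3 0 0 0;0 0 -0.3 0 0 0;0 0 -0.3 0 0 0'
python3 - <<'E'
from h import *
w=snap('wrist');s=snap('side');S=state();print(S['time_s'],S['ee_pos'],S['force'])
for c in('side','wrist'):print(c,proj(c,[[551.4,197.5,6],[551.4,197.5,106]]),tip_of('long_tube',c)[:2],spot_in('long_tube',c)[:2])
cv2.imwrite('pics/d.png',cv2.cvtColor(np.hstack([cv2.resize(w,(400,300)),cv2.resize(s[120:360,240:560],(400,300),interpolation=cv2.INTER_CUBIC)]),4))
E
```

```text
time_s: 13.05
ee_pos: [551.5, 197.5, 93.1]
ee_rot: [180.0, -0.1, 104.0]
force: [-0.1, -0.6, 0.6]
gripper_width: 59.6
time_s: 14.05
ee_pos: [550.8, 197.1, 242.0]
ee_rot: [-179.9, -0.1, 104.0]
force: [-0.5, 0.0, 0.5]
gripper_width: 59.4
14.15 [550.85998144 197.10572394 241.69017682] [-0.74840406 -0.40439122 -0.43764614]
side [[321.86516122 188.68300765]
 [321.28751584 149.70212337]] [] [{'rect': [314.1, 144.3, 324.6, 193.5], 'confidence': 0.77}]
wrist [[325.22067902 210.88631865]
 [325.50546346 235.94255827]] [{'location': [328.6, 205.5], 'confidence': 0.77}] [{'rect': [309.5, 195.3, 342.6, 246.8], 'confidence': 0.9}]
```

View pics/d.png

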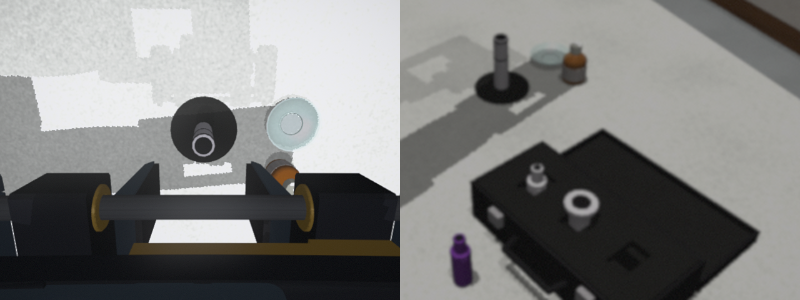

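The tube stands upright at the pad centre, the other two tubes are still seated, and the gripper is clear.

```bash
python3 -c "
from workcell import *
print(job_done())"
```

```text
the job is handed in; nothing more can be done
None
```

The long tube is out of the case and standing upright at the centre of the rubber pad. I handed the job in at about 14 s of the 48 s allowed.

I gripped it across the row and pulled it straight up, with a reading of about 17 N during the pull. I lowered it onto the pad until it touched (about 5 N), then let go and backed the gripper off 149 mm.

- **Final pictures:** the side and wrist views show the tube upright near the middle of the pad. The flared and stepped tubes are still in the case, and the bottle, dish and purple look-alike stand where they were.
- **Detection miss:** in the last side picture the origin detector did not report the long tube at all. The box detector found it there, and both detectors found it in the wrist picture, within a few pixels of where I expected.
- **Forces:** the wrist force read near zero at the end, and no other check failed or disagreed.

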